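# Find the rocking reagent-tub lid and press it home

## Robot

A 6-joint arm with a two-finger parallel gripper is mounted at the origin on the work surface. World frame = base frame: x ahead of the robot, y to its left, z up, the work surface at z = 0. Lengths are in m, angles in rad, forces in N, time in s.
With the tool pointing down it reaches from about 0.375 to 0.9 m from the base axis. Payload 3.1 kg.
Tool frame: the origin (TCP) lies midway between the tips of the shut fingers; the grasp point (between the pads) lies 19 mm behind it; x points along the fingers, z is the direction in which the jaws open and shut, and the axes are right-handed (so a half turn about x gives the same grasp; the last joint's range is limited). The gripper opens to 85 mm and grips with 20 to 120 N. Pads are 22 mm wide; open, the fingers measure 114 mm over their backs; the gripper's body (76 mm by 85 mm) begins 54 mm behind the grasp point. The pads swing forward as they close: fully open they stand 13 mm farther back than shut.
Start: joints at [-0.178, 0.527, 1.433, -0, 1.181, -0.178], TCP at [0.625, 0, 0.196] pointing down, gripper open.
Joint ranges: [-3.08, 3.08], [-0.75, 2.2], [0.22, 2.44], [-1.43, 4.57], [0, 2.65], [-2.85, 2.85]. Speed limits (rad/s): [2.79, 2.79, 3.14, 3.14, 3.14, 3.14].

## Interface

Orientations are given as a unit quaternion [x, y, z, w].
In Python, from station import status, snapshot, camera_params, ticket gives the robot as it stands.
- The arm moves only by the tool arm_command, never from a script. Its argument "series" is a list that holds one entry, the list of rows, each a list of 4 numbers: the shift along the tool's x, y, z in mm, then the turn about the tool's x in rad. A call has 1 to 10 rows; each row shifts and turns the commanded pose from where the row before left it, along the tool's axes as they then stand; what a row does not reach is not made up. A row lasts 1/10 s, in which the tool goes at most 50 mm and 8.59 degrees, less where a joint would pass 70% of its speed; a pose out of reach is approached as far as the arm can. A call is refused whole if a number of a shift passes 50 or a number of a turn 0.15, either way. A call with a gripper value outside its range is refused whole. "jaw" is the opening in per cent of the stroke, from 0 (shut) to 100 (fully open), set as the call begins (left out, the last holds). The fingers move at their own pace and stop on an object; "force" is the grip in N (left out, the last holds). Time passes only in rows, so rows that do not move let the fingers close. It gives the time, the measured TCP pose, the force and the opening at its end, in the units of the state.
- status.sense(): the state, without advancing time (a new reading comes with each control period).
- snapshot(name): name is "scene" or "side" or "wrist"; returns the picture (420x560x3 uint8, red, green, blue); there is no depth.
- camera_params(name): a dict with "fovy" (degrees; the focal length in pixels is half the picture's height over the tangent of half this angle, whatever the lens; pixels are square), "cx", "cy" (the principal point, pixels), "k1" (the pictures are not rectified: a ray, as slopes to the right and down, at radius r is drawn at 1 + k1 r^2 times it, then the intrinsics apply), "extrinsics" (4x4, takes a point from camera to world coordinates); the wrist camera has in their place "mount" (4x4, takes a point from camera to tool coordinates, whose origin is the TCP and whose axes are the tool frame's). Camera axes: x right, y down, z forward; pixel columns grow to the right and rows downward; lengths in m; the calibration is good to about 2 mm. A picture is of the moment at which its call begins: read the wrist's pose just before it. camera_params takes no time and is no camera call.
- ticket.sign_off(): hands the job in, once; it reports no verdict.
The state is a dict: "t": time; "q": joint angles; "qd": joint speeds; "tau": joint torques, N m; "tcp_pos": TCP position; "tool_rot": TCP orientation; "force": force on the tool from outside, world axes, zero at the start; "ft_torque": the same for the moment, N m; "finger_gap": opening from 0.0 (shut) to 1.0 (fully open).
Only numpy, scipy, OpenCV 4.12 (cv2) and the standard library are available. Lean on these libraries where they do the work, as an engineer would, in place of code of your own. Each camera call takes 0.05 s, during which the arm holds its last target. There are 200 camera calls.

## Task

One of the four blue lids in the reagent tray is not properly home. Press on the edges of the lids with closed fingertips until you find the one that rocks, making it tilt visibly, then press that lid down in its middle until it is fully home and level, and leave it so. Only press: do not lift or pry any lid, and leave the bottle, jar, tip box and cup where they stand.

Things in the scene. Friction and masses are not known exactly. Their poses are not given: they have to be found in the camera images.
- lid_1 (a point): square blue push-in lid, 68 x 68 mm, of one of four identical white tubs. Yellow raised dots 3 mm high lie along its x axis: 16 mm wide in the middle, 12 mm wide at x = -26 and +26 mm, near opposite edges. Origin: top of the middle dot; z up, x across the tray (away from the robot when straight), y along the row. The tub's rim is at least 6 mm below the lid's flat top. See lid_2, lid_3, lid_4
- lid_2 (a point): another such lid, as lid_1. Exactly one of the four, any one, is loose: it rests level on a small round rubber stopper. Pressed lightly (about 1 N) on an edge dot, that edge sinks about 3 mm and the lid tilts about 0.16 rad; released, it falls back level. A lid that is home is rigid
- lid_3 (a point): another such lid, as lid_1. The loose lid (any of the four), pressed on its middle dot with about 10 N, sinks 4.5 mm, level, stops hard and stays: it is then home. Pressing an edge dot with less than 25 N does not seat it
- lid_4 (a point): another such lid, as lid_1. The tubs stand at slightly different heights (up to 6 mm), so height does not tell which lid is loose
- rack: low aluminium tray holding the four tubs (each 82 x 82 mm outside) in a row, 96 mm centre to centre, fixed to the bench, 112 x 416 mm, walls 26 mm high; origin: centre of its underside on the bench; x across the tray, y along the row
- bottle: bystander: amber bottle, 52 mm diameter, 115 mm tall, loose, standing beyond the +y end of the tray; origin: centre of its underside
- jar: bystander: white jar with red cap, 56 mm diameter, 60 mm tall, loose, on the far side of the tray; origin: centre of its underside
- tipbox: bystander: open green rack of yellow pipette tips, 60 x 90 x 45 mm tall, loose, on the robot's side of the tray; origin: centre of its underside
- cup: bystander: clear cup, 64 mm diameter, 70 mm tall, loose, beyond the -y end of the tray; origin: centre of its underside
Not all that is in view belongs to the job. Of the things shaped like the part that bears lid_3, the blue one is meant.

How it is judged:
By the outcome, as a careful person would: the job done as asked, in the order asked, and still so for the second after the job is handed in, with the robot touching nothing.
It also fails if it takes over 51 s, if anything falls off the work surface, if the arm or the gripper's body presses on something with over 40 N, if the wrist force passes 120 N, or if a joint passes its speed limit or range.

## Working session

There is one attempt and no reset: what is moved stays moved. The work goes in short steps, Python scripts to look and compute and a tool call to move; the robot and the scene stay as the last step left them, time stands still between calls to the robot, and variables do not carry over. Pictures are saved under pics/ and viewed, about 8 in all and at most 12, crops included, and the job is handed in when it is done.

Besides the shell and the picture viewer there is one more tool, called after "Emit:" as name(argument=value, ...), one argument or row to a line, values as JSON. arm_command: Moves the arm, as the interface text tells. Its arguments: {"type":"object","properties":{"series":{"type":"array"},"jaw":{"type":"number"},"force":{"type":"number"}},"required":["series"]}

```bash
mkdir -p pics; ls; cat > h.py <<'E'
import numpy as np, cv2
from station import status, snapshot, camera_params, ticket
from scipy.spatial.transform import Rotation as R
def cam(name,s=None):
    p=camera_params(name); f=210/np.tan(np.radians(p['fovy'])/2)
    if 'mount' in p:
        s=s or status.sense(); T=np.eye(4); T[:3,:3]=R.from_quat(s['tool_rot']).as_matrix(); T[:3,3]=s['tcp_pos']
        E=T@np.array(p['mount'])
    else: E=np.array(p['extrinsics'])
    return p,f,E
def ray(c,u,v):
    p,f,E=c; d=np.array([(u-p['cx'])/f,(v-p['cy'])/f]); a=d.copy()
    for _ in range(20): a=d/(1+p['k1']*(a@a))
    w=E[:3,:3]@np.r_[a,1]; return E[:3,3],w/np.linalg.norm(w)
def onz(c,u,v,z):
    o,w=ray(c,u,v); return o+w*(z-o[2])/w[2]
def meet(r1,r2):
    (a,d),(b,e)=r1,r2; t=np.linalg.lstsq(np.c_[d,-e],b-a,rcond=None)[0]
    P,Q=a+t[0]*d,b+t[1]*e; return (P+Q)/2,np.linalg.norm(P-Q)
def yellow(im):
    h=cv2.cvtColor(im,cv2.COLOR_RGB2HSV); m=cv2.inRange(h,(20,110,90),(36,255,255))
    n,l,st,c=cv2.connectedComponentsWithStats(m); return [(round(c[i][0],1),round(c[i][1],1),int(st[i][4])) for i in range(1,n) if st[i][4]>15]
E
python3 - <<'E'
from h import *
s=status.sense(); print(s)
for n in('scene','side','wrist'):
    im=snapshot(n); cv2.imwrite(f'pics/{n}0.png',im[:,:,::-1]); print(n,yellow(im)); print(cam(n,s)[2].round(3).tolist())
E
```

```text
pics
{'t': 0.0, 'q': array([-1.78491791e-01,  5.28475209e-01,  1.43389452e+00, -2.34703180e-05,
        1.18140885e+00, -1.78497217e-01]), 'qd': array([ 0.0005971 , -0.0007477 , -0.00045317, -0.00134443, -0.00078896,
       -0.0001376 ]), 'tau': array([ 2.50220628e-04, -4.42344439e+01, -1.78024775e+01, -2.06930472e-04,
        8.36740597e-03,  2.24214921e-05]), 'tcp_pos': array([6.24206775e-01, 1.70365316e-04, 1.94530631e-01]), 'tool_rot': array([1.24588082e-04, 7.07868283e-01, 1.34741953e-04, 7.06344434e-01]), 'force': array([ 0.82412706,  0.27827674, -0.2771714 ]), 'ft_torque': array([0.02323383, 0.07616213, 0.00327299]), 'finger_gap': 1.0021821293889506}
scene [(np.float64(266.3), np.float64(198.6), 18), (np.float64(337.6), np.float64(249.6), 21), (np.float64(233.6), np.float64(252.4), 25), (np.float64(245.0), np.float64(255.5), 16), (np.float64(302.0), np.float64(412.4), 485)]
[[0.829, 0.356, -0.431, 1.022], [0.559, -0.521, 0.645, -0.701], [0.005, -0.776, -0.631, 0.775], [0.0, 0.0, 0.0, 1.0]]
side [(np.float64(322.6), np.float64(186.7), 22), (np.float64(228.2), np.float64(189.5),
[... 1504 characters left out ...]
loat64(190.1), 71), (np.float64(78.4), np.float64(190.4), 27), (np.float64(68.6), np.float64(193.0), 25), (np.float64(59.3), np.float64(195.3), 26), (np.float64(92.6), np.float64(198.3), 29), (np.float64(82.7), np.float64(200.7), 26), (np.float64(73.3), np.float64(203.1), 24), (np.float64(64.1), np.float64(205.5), 24), (np.float64(227.0), np.float64(262.0), 67), (np.float64(204.3), np.float64(267.0), 117), (np.float64(251.7), np.float64(330.5), 50), (np.float64(230.9), np.float64(334.2), 90), (np.float64(210.9), np.float64(338.3), 50), (np.float64(431.4), np.float64(409.4), 531)]
[[1.0, 0.001, -0.002, 0.624], [0.0, -0.946, -0.323, 0.083], [-0.002, 0.323, -0.946, 0.373], [0.0, 0.0, 0.0, 1.0]]
```

View pics/wrist0.png

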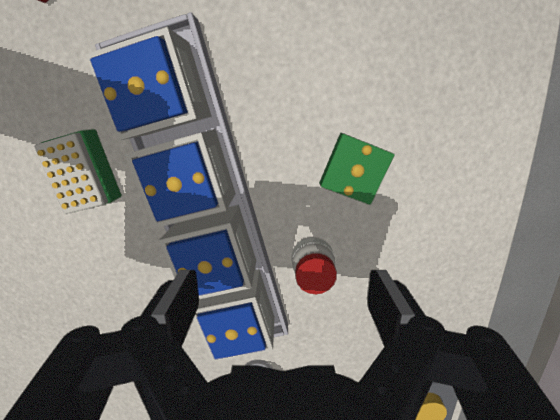

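View pics/scene0.png

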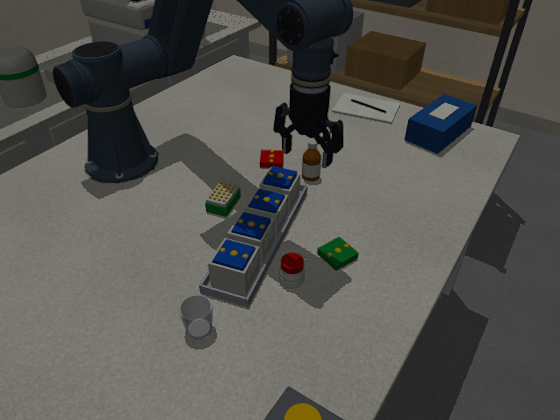

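View pics/side0.png

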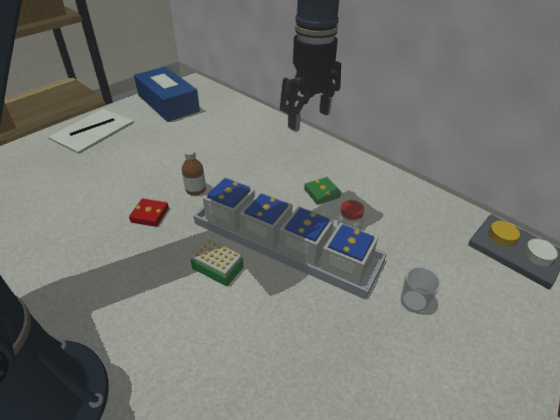

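The wrist view shows four blue lids in the tray, with middle dots at (135,85), (174,184), (204,267) and (231,334). Look-alikes are the green lid at (357,170), the red lid (scene 271,158), the tip box dots at (65,170), the blue box on the bench (scene 440,122) and the yellow button (scene 302,412). I choose the four blue lids. Next I triangulate them.

```bash
python3 - <<'E'
from h import *
import h
p,f,E=cam('wrist')
W={1:[(162,76.8),(135.4,85),(109.8,93.1)],2:[(197.9,177.5),(173.5,183.7),(150,190.1)],3:[(227,262),(204.3,267)],4:[(251.7,330.5),(230.9,334.2),(210.9,338.3)]}
def blobs(n):
    im=cv2.imread(f'pics/{n}0.png')[:,:,::-1].copy()
    hs=cv2.cvtColor(im,cv2.COLOR_RGB2HSV); m=cv2.inRange(hs,(16,80,60),(38,255,255))
    k,l,st,c=cv2.connectedComponentsWithStats(m); return [c[i] for i in range(1,k) if st[i][4]>3]
cw=cam('wrist')
for n in('side','scene'):
    c=cam(n); B=blobs(n)
    for k,pts in W.items():
        for q in pts:
            best=[]
            for b in B:
                P,g=meet(ray(cw,*q),ray(c,*b))
                if .04<P[2]<.13 and g<.006: best.append((P.round(4).tolist(),round(g,4)))
            print(n,k,q,best)
E
```

```text
side 1 (162, 76.8) [([0.5155, 0.1123, 0.0856], np.float64(0.0007))]
side 1 (135.4, 85) [([0.4901, 0.1058, 0.0853], np.float64(0.0004))]
side 1 (109.8, 93.1) [([0.4648, 0.0997, 0.0855], np.float64(0.001))]
side 2 (197.9, 177.5) [([0.5392, 0.0189, 0.0806], np.float64(0.0008))]
side 2 (173.5, 183.7) [([0.5136, 0.0124, 0.08], np.float64(0.0005))]
side 2 (150, 190.1) [([0.4886, 0.0058, 0.0802], np.float64(0.0005))]
side 3 (227, 262) [([0.5629, -0.0744, 0.0822], np.float64(0.0009))]
side 3 (204.3, 267) [([0.5372, -0.0811, 0.0816], np.float64(0.001))]
side 4 (251.7, 330.5) [([0.586, -0.1677, 0.0807], np.float64(0.0019))]
side 4 (230.9, 334.2) [([0.5606, -0.1741, 0.0803], np.float64(0.0013))]
side 4 (210.9, 338.3) [([0.5356, -0.1806, 0.0804], np.float64(0.0016))]
scene 1 (162, 76.8) [([0.5159, 0.1119, 0.0864], np.float64(0.0004))]
scene 1 (135.4, 85) [([0.4907, 0.1056, 0.0862], np.float64(0.0))]
scene 1 (109.8, 93.1) [([0.4657, 0.0993, 0.0867], np.float64(0.0002))]
scene 2 (197.9, 177.5) [([0.5394, 0.0186, 0.0807], np.float64(0.0002))]
scene 2 (173.5, 183.7) [([0.5141, 0.0124, 0.081], np.float64(0.0002))]
scene 2 (150, 190.1) [([0.4895, 0.0061, 0.0814], np.float64(0.0004))]
scene 3 (227, 262) [([0.563, -0.0749, 0.082], np.float64(0.0004))]
scene 3 (204.3, 267) [([0.5377, -0.0813, 0.0818], np.float64(0.0001))]
scene 4 (251.7, 330.5) [([0.5867, -0.1683, 0.0809], np.float64(0.0001))]
scene 4 (230.9, 334.2) [([0.5612, -0.1743, 0.0808], np.float64(0.0001))]
scene 4 (210.9, 338.3) [([0.5362, -0.181, 0.0808], np.float64(0.0))]
```

Emit:
arm_command(
  series=[
    [[8,-34,-7,0],[8,-34,-7,0],[8,-34,-7,0],[8,-33,-7,0],[8,-33,-8,0],[10,0,0,0],[10,0,0,0],[10,0,0,0],[10,0,0,0],[8,0,0,0]],
  ],
  jaw=0,
  force=40,
)

```text
t: 1.15
tcp_pos: [0.5889, -0.1667, 0.1065]
tool_rot: [-0.0, 0.707, 0.001, 0.707]
force: [-0.8, 0.1, -0.2]
finger_gap: 0.002
```

Emit:
arm_command(
  series=[
    [[0,0,0,0],[0,0,0,0],[0,0,0,0]],
  ],
)

```text
t: 1.45
tcp_pos: [0.5895, -0.1679, 0.108]
tool_rot: [-0.0, 0.707, -0.0, 0.707]
force: [-0.3, -0.2, 0.0]
finger_gap: -0.001
```

Emit:
arm_command(
  series=[
    [[12,0,0,0],[8,0,0,0],[4,0,0,0],[0,0,0,0],[0,0,0,0],[0,0,0,0]],
  ],
)

```text
t: 2.05
tcp_pos: [0.5892, -0.1681, 0.0837]
tool_rot: [-0.0, 0.707, -0.0, 0.707]
force: [0.1, 0.4, 0.5]
finger_gap: -0.004
```

```bash
python3 - <<'E'
from h import *
a=snapshot('wrist');b=snapshot('scene');cv2.imwrite('pics/a1.png',np.hstack([a[150:420,120:480],cv2.resize(b[180:315,160:340],(360,270))])[:,:,::-1])
E
```

```text
(no output)
```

View pics/a1.png

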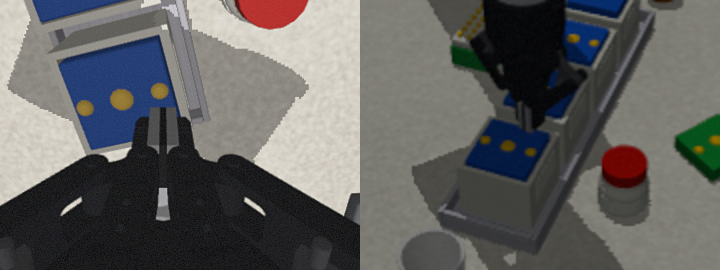

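```bash
python3 - <<'E'
from h import *
s=status.sense(); print(s['tcp_pos'],s['tool_rot'],s['finger_gap'])
def proj(c,P):
    p,f,E=c; q=np.linalg.inv(E)@np.r_[P,1]; a=q[:2]/q[2]; a=a*(1+p['k1']*a@a); return a*f+[p['cx'],p['cy']]
for n in('wrist','scene','side'):
    c=cam(n); print(n,[proj(c,np.array(x)).round(0).tolist() for x in (s['tcp_pos'],s['tcp_pos']+[0,.011,0],[.5865,-.168,.081])])
    im=snapshot(n); print(yellow(im)[:6] if n!='wrist' else [y for y in yellow(im) if y[2]>100])
# crop pixel -> full
cw,cs=cam('wrist'),cam('scene')
print(meet(ray(cw,120+163,150+107),ray(cs,160+522/2,180+130/2)))
b=snapshot('side');cv2.imwrite('pics/a2.png',np.hstack([cv2.resize(snapshot('scene')[210:290,200:290],(360,320),interpolation=2),cv2.resize(b[200:290,300:390],(360,320),interpolation=2)])[:,:,::-1])
E
```

```text
[ 0.58924351 -0.16810808  0.08384486] [-1.18824420e-04  7.06876180e-01 -1.19531741e-04  7.07337287e-01] -0.004118484889204811
wrist [[283.0, 243.0], [283.0, 228.0], [279.0, 241.0]]
[(np.float64(441.3), np.float64(5.4), 175), (np.float64(236.6), np.float64(89.1), 333), (np.float64(193.0), np.float64(101.5), 578), (np.float64(150.9), np.float64(113.8), 300), (np.float64(279.2), np.float64(240.4), 204), (np.float64(241.5), np.float64(249.2), 358), (np.float64(204.6), np.float64(257.7), 188), (np.float64(526.8), np.float64(389.2), 1854)]
scene [[246.0, 255.0], [249.0, 252.0], [245.0, 255.0]]
[(np.float64(279.7), np.float64(174.8), 16), (np.float64(337.6), np.float64(249.6), 21), (np.float64(302.0), np.float64(412.4), 485)]
side [[358.0, 230.0], [353.0, 227.0], [357.0, 231.0]]
[(np.float64(322.5), np.float64(186.6), 21), (np.float64(228.2), np.float64(189.5), 19), (np.float64(265.7), np.float64(206.4), 20), (np.float64(148.0), np.float64(208.5), 18), (np.float64(306.8), np.float64(221.8), 25), (np.float64(504.3), np.float64(232.9), 557)]
(array([ 0.74625823, -0.0856188 ,  0.21172067]), np.float64(0.3184966928169744))
```

View pics/a2.png

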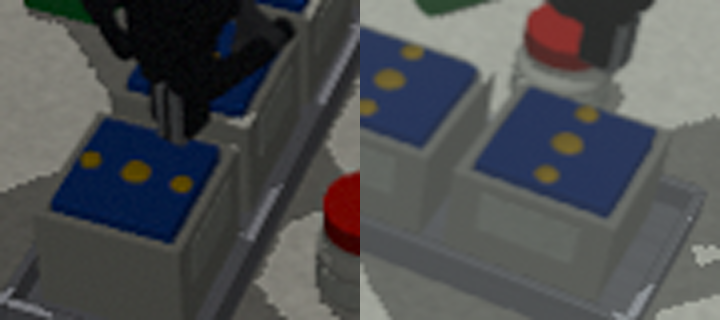

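```bash
python3 - <<'E'
from h import *
cw,cs,cd=cam('wrist'),cam('scene'),cam('side')
r=[ray(cw,283,257),ray(cs,243.7,244.5),ray(cd,361.5,218)]
for i,j in((0,1),(0,2),(1,2)): print(meet(r[i],r[j]))
E
```

```text
(array([ 0.58640515, -0.16592447,  0.1095303 ]), np.float64(0.005461306173817921))
(array([ 0.59103234, -0.16622049,  0.1113617 ]), np.float64(0.006648834515399585))
(array([ 0.58831254, -0.17152672,  0.11692262]), np.float64(0.0016262302308335482))
```

The tips appear 20–30 mm above the reported TCP. I'll feel my way down slowly.

Emit:
arm_command(
  series=[
    [[1,0,0,0],[1,0,0,0],[0,0,0,0],[0,0,0,0]],
  ],
)

```text
t: 2.8
tcp_pos: [0.5889, -0.168, 0.0814]
tool_rot: [0.0, 0.707, 0.0, 0.707]
force: [-0.5, -0.4, 0.1]
finger_gap: -0.005
```

Emit:
arm_command(
  series=[
    [[1,0,0,0],[1,0,0,0],[0,0,0,0],[0,0,0,0]],
  ],
)

```text
t: 3.2
tcp_pos: [0.5889, -0.168, 0.0794]
tool_rot: [0.0, 0.707, 0.0, 0.707]
force: [0.1, 0.4, -0.4]
finger_gap: -0.001
```

Emit:
arm_command(
  series=[
    [[1,0,0,0],[1,0,0,0],[0,0,0,0],[0,0,0,0]],
  ],
)

```text
t: 3.6
tcp_pos: [0.5889, -0.168, 0.0774]
tool_rot: [0.0, 0.707, 0.0, 0.707]
force: [-0.8, -0.8, -0.5]
finger_gap: -0.001
```

Emit:
arm_command(
  series=[
    [[1,0,0,0],[1,0,0,0],[0,0,0,0],[0,0,0,0]],
  ],
)

```text
t: 4.0
tcp_pos: [0.5889, -0.168, 0.0755]
tool_rot: [-0.0, 0.707, 0.0, 0.707]
force: [0.6, 0.7, 0.3]
finger_gap: 0.001
```

```bash
python3 - <<'E'
from h import *
s=status.sense();print(s['force'],s['tcp_pos'])
I={n:snapshot(n) for n in('wrist','scene','side')}
print([y for y in yellow(I['wrist']) if y[2]>80])
cv2.imwrite('pics/a3.png',np.hstack([cv2.resize(I['wrist'][180:330,180:350],(340,300)),cv2.resize(I['side'][190:280,310:400],(300,300),interpolation=2)])[:,:,::-1])
E
```

```text
[0.55715462 0.66408158 0.34750477] [ 0.58894291 -0.16797399  0.07546284]
[(np.float64(447.5), np.float64(3.9), 136), (np.float64(235.0), np.float64(88.5), 366), (np.float64(189.2), np.float64(101.3), 634), (np.float64(145.2), np.float64(114.3), 325), (np.float64(279.6), np.float64(246.2), 221), (np.float64(240.3), np.float64(255.1), 387), (np.float64(202.0), np.float64(264.0), 204), (np.float64(532.2), np.float64(395.5), 1895)]
```

View pics/a3.png

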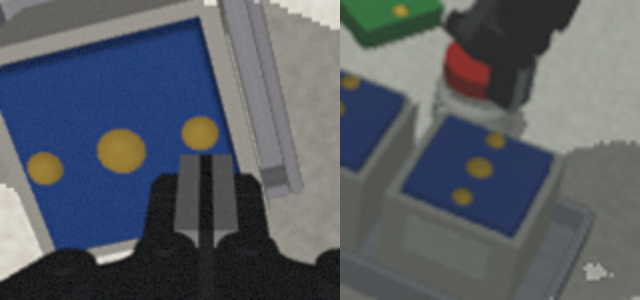

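```bash
python3 - <<'E'
from h import *
s=status.sense();t=s['tcp_pos'];o,w=ray(cam('wrist'),283,257)
for y in(.011,.005,0): k=(t[1]+y-o[1])/w[1];print(y,(o+w*k-t).round(4))
for n in('scene','side'):
    c=cam(n);p,f,E=c
    for z in(0,.01,.02,.03,.04):
        q=np.linalg.inv(E)@np.r_[t+[0,0,z],1];a=q[:2]/q[2];a=a*(1+p['k1']*a@a);print(n,z,(a*f+[p['cx'],p['cy']]).round(0))
E
```

```text
0.011 [-0.0003  0.011   0.0401]
0.005 [-0.0003  0.005   0.0286]
0 [-0.0002  0.      0.019 ]
scene 0 [246. 258.]
scene 0.01 [246. 254.]
scene 0.02 [246. 251.]
scene 0.03 [245. 247.]
scene 0.04 [245. 244.]
side 0 [357. 233.]
side 0.01 [358. 229.]
side 0.02 [359. 225.]
side 0.03 [359. 222.]
side 0.04 [360. 218.]
```

Emit:
arm_command(
  series=[
    [[2,0,0,0],[2,0,0,0],[2,0,0,0],[2,0,0,0],[2,0,0,0],[0,0,0,0]],
  ],
)

```text
t: 4.75
tcp_pos: [0.5887, -0.1678, 0.0651]
tool_rot: [0.0, 0.707, 0.0, 0.707]
force: [0.6, -0.0, 0.3]
finger_gap: 0.002
```

Emit:
arm_command(
  series=[
    [[1,0,0,0],[1,0,0,0],[0,0,0,0]],
  ],
)

```text
t: 5.05
tcp_pos: [0.5889, -0.1679, 0.0634]
tool_rot: [0.0, 0.707, 0.0, 0.707]
force: [-0.7, 0.8, 0.7]
finger_gap: -0.003
```

Emit:
arm_command(
  series=[
    [[1,0,0,0],[1,0,0,0],[0,0,0,0]],
  ],
)

```text
t: 5.35
tcp_pos: [0.5888, -0.1679, 0.0614]
tool_rot: [0.0, 0.707, 0.0, 0.707]
force: [0.0, 0.0, -0.1]
finger_gap: -0.003
```

```bash
python3 - <<'E'
from h import *
I={n:snapshot(n) for n in('wrist','scene','side')}
cv2.imwrite('pics/a4.png',np.hstack([cv2.resize(I['wrist'][180:330,180:350],(340,300)),cv2.resize(I['side'][190:280,310:400],(300,300),interpolation=2)])[:,:,::-1])
E
```

```text
(no output)
```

View pics/a4.png

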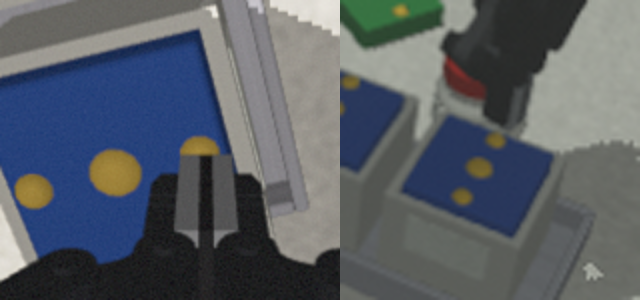

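Emit:
arm_command(
  series=[
    [[2,0,0,0],[2,0,0,0],[1,0,0,0],[1,0,0,0],[0,0,0,0]],
  ],
)

```text
t: 6.0
tcp_pos: [0.5888, -0.1679, 0.0553]
tool_rot: [0.0, 0.707, 0.0, 0.707]
force: [0.2, 0.3, -0.7]
finger_gap: 0.001
```

Emit:
arm_command(
  series=[
    [[1,0,0,0],[1,0,0,0],[0,0,0,0]],
  ],
)

```text
t: 6.3
tcp_pos: [0.5889, -0.1679, 0.0534]
tool_rot: [0.0, 0.707, 0.0, 0.707]
force: [-1.5, 0.6, 0.5]
finger_gap: 0.001
```

Emit:
arm_command(
  series=[
    [[1,0,0,0],[1,0,0,0],[0,0,0,0]],
  ],
)

```text
t: 6.6
tcp_pos: [0.5889, -0.1679, 0.0513]
tool_rot: [0.0, 0.707, 0.0, 0.707]
force: [0.3, 0.4, -0.2]
finger_gap: 0.003
```

Emit:
arm_command(
  series=[
    [[1,0,0,0],[1,0,0,0],[0,0,0,0]],
  ],
)

```text
t: 6.9
tcp_pos: [0.5888, -0.1679, 0.0493]
tool_rot: [0.0, 0.707, 0.0, 0.707]
force: [-0.2, 0.4, 0.2]
finger_gap: -0.002
```

```bash
cat >> h.py <<'E'
def proj(c,P):
    p,f,E=c; q=np.linalg.inv(E)@np.r_[P,1]; a=q[:2]/q[2]; a=a*(1+p['k1']*a@a); return a*f+[p['cx'],p['cy']]
E
python3 - <<'E'
from h import *
s=status.sense();c=cam('wrist',s);I={n:snapshot(n) for n in('wrist','scene','side')}
for P in((.5867,-.1683,.0809),(.5612,-.1743,.0808),(.5362,-.181,.0808)): print(proj(c,np.array(P)).round(1))
print([y for y in yellow(I['wrist']) if y[2]>80],s['force'])
for n in('scene','side'): print(n,yellow(I[n]))
cv2.imwrite('pics/a5.png',np.hstack([cv2.resize(I['wrist'][180:330,180:350],(340,300)),cv2.resize(I['side'][190:280,310:400],(300,300),interpolation=2)])[:,:,::-1])
E
```

```text
[279.6 268.2]
[234.2 277.4]
[191.3 287.3]
[(np.float64(226.5), np.float64(84.8), 515), (np.float64(172.7), np.float64(100.3), 878), (np.float64(121.7), np.float64(115.6), 447), (np.float64(234.2), np.float64(276.8), 495), (np.float64(190.8), np.float64(286.2), 264), (np.float64(540.1), np.float64(407.0), 1047)] [-0.19211314  0.43657508  0.18644706]
scene [(np.float64(279.7), np.float64(174.8), 16), (np.float64(337.6), np.float64(249.6), 21), (np.float64(302.0), np.float64(412.4), 485)]
side [(np.float64(322.6), np.float64(186.7), 22), (np.float64(228.2), np.float64(189.5), 19), (np.float64(265.7), np.float64(206.4), 20), (np.float64(148.0), np.float64(208.5), 18), (np.float64(306.9), np.float64(221.8), 24), (np.float64(504.3), np.float64(232.9), 561), (np.float64(351.4), np.float64(239.9), 27), (np.float64(346.1), np.float64(248.6), 17)]
```

View pics/a5.png

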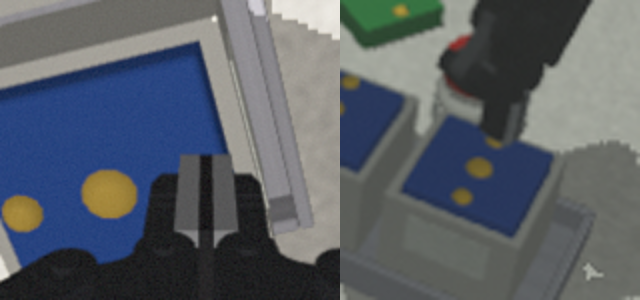

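The lid is untouched and level: its dots match the prediction. The tip is almost on the dot.

Emit:
arm_command(
  series=[
    [[1,0,0,0],[1,0,0,0],[0,0,0,0]],
  ],
)

```text
t: 7.35
tcp_pos: [0.5891, -0.168, 0.0482]
tool_rot: [-0.0, 0.707, -0.0, 0.707]
force: [-0.1, -0.3, 4.5]
finger_gap: 0.0
```

Emit:
arm_command(
  series=[
    [[1,0,0,0],[0,0,0,0],[0,0,0,0]],
  ],
)

```text
t: 7.65
tcp_pos: [0.5892, -0.168, 0.0481]
tool_rot: [-0.0, 0.707, -0.0, 0.707]
force: [-1.4, 1.0, 9.5]
finger_gap: 0.001
```

Emit:
arm_command(
  series=[
    [[1,0,0,0],[0,0,0,0],[0,0,0,0]],
  ],
)

```text
t: 7.95
tcp_pos: [0.5892, -0.1681, 0.048]
tool_rot: [-0.0, 0.707, -0.0, 0.707]
force: [-4.1, 1.4, 14.6]
finger_gap: 0.002
```

```bash
cat > chk.py <<'E'
from h import *
s=status.sense();c=cam('wrist',s);I={n:snapshot(n) for n in('wrist','side')}
L={1:[(.5157,.1121,.086),(.4904,.1057,.0858),(.4652,.0995,.0861)],2:[(.5393,.0187,.0807),(.5139,.0124,.0806),(.4890,.0060,.0808)],3:[(.563,-.0747,.082),(.5375,-.0812,.0817),(.5121,-.0876,.0817)],4:[(.5867,-.1683,.0809),(.5612,-.1743,.0808),(.5362,-.181,.0808)]}
print(s['force'].round(1),s['tcp_pos'].round(4))
for n in I:
    Y=np.array([y[:2] for y in yellow(I[n])])
    for k in L:
        for P,nm in zip(L[k],('far','mid','near')):
            q=proj(cam(n,s),np.array(P)); i=np.argmin(np.hypot(*(Y-q).T))
            if np.hypot(*(Y[i]-q))<12: print(n,k,nm,'obs-pred px',(Y[i]-q).round(1))
E
python3 chk.py
```

```text
[-4.1  1.4 14.6] [ 0.5892 -0.1681  0.048 ]
wrist 3 far obs-pred px [-0.4 -1.5]
wrist 3 mid obs-pred px [-0.2 -1.7]
wrist 3 near obs-pred px [-0.2 -1.7]
wrist 4 mid obs-pred px [-0.1 -0.7]
wrist 4 near obs-pred px [-0.6 -1.1]
side 1 far obs-pred px [-6.9  6.5]
side 1 mid obs-pred px [-0.1  0.1]
side 1 near obs-pred px [ 7.  -6.4]
side 2 far obs-pred px [-6.8  7.3]
side 2 mid obs-pred px [-0.4  0.3]
side 2 near obs-pred px [ 6.  -6.8]
side 3 far obs-pred px [-6.2  7.7]
side 3 mid obs-pred px [-0.5 -0. ]
side 3 near obs-pred px [ 5.5 -8. ]
side 4 far obs-pred px [-5.7  8.6]
side 4 mid obs-pred px [-0.5  0.3]
side 4 near obs-pred px [-0.8  0.3]
```

Lid 4 is rigid: 14.6 N with no sinking and its dots unchanged. Contact came at TCP z 0.0482, so the effective tip is about 33 mm above the TCP. Next is lid 3.

Emit:
arm_command(
  series=[
    [[-15,0,0,0],[0,32,-8,0],[0,32,-8,0],[0,29,-8,0],[0,0,0,0],[5,0,0,0],[4,0,0,0],[0,0,0,0],[0,0,0,0]],
  ],
)

```text
t: 8.95
tcp_pos: [0.5652, -0.0759, 0.0512]
tool_rot: [0.0, 0.707, -0.0, 0.707]
force: [0.9, 0.2, -0.1]
finger_gap: -0.005
```

Emit:
arm_command(
  series=[
    [[1,0,0,0],[1,0,0,0],[0,0,0,0]],
  ],
)

```text
t: 9.25
tcp_pos: [0.5653, -0.0755, 0.0499]
tool_rot: [-0.0, 0.707, -0.0, 0.707]
force: [-0.1, -0.8, 2.8]
finger_gap: -0.002
```

Emit:
arm_command(
  series=[
    [[1,0,0,0],[0,0,0,0],[0,0,0,0]],
  ],
)

```text
t: 9.55
tcp_pos: [0.5653, -0.0756, 0.0498]
tool_rot: [-0.001, 0.707, -0.0, 0.707]
force: [-1.4, -0.6, 8.3]
finger_gap: 0.001
```

Emit:
arm_command(
  series=[
    [[1,0,0,0],[0,0,0,0],[0,0,0,0]],
  ],
)

```text
t: 9.85
tcp_pos: [0.5654, -0.0756, 0.0497]
tool_rot: [-0.001, 0.707, -0.0, 0.708]
force: [-2.9, -1.6, 14.7]
finger_gap: 0.001
```

```bash
python3 chk.py | grep -v side
```

```text
[-2.9 -1.6 14.7] [ 0.5654 -0.0756  0.0497]
wrist 2 far obs-pred px [ 0.3 -0.7]
wrist 2 mid obs-pred px [ 0.4 -0.6]
wrist 2 near obs-pred px [-0.4 -0.5]
wrist 3 mid obs-pred px [0.3 0. ]
wrist 3 near obs-pred px [0.1 0.2]
```

Lid 3 is rigid too. Next is lid 2.

Emit:
arm_command(
  series=[
    [[-13,0,0,0],[0,32,-8,0],[0,32,-8,0],[0,30,-8,0],[0,0,0,0],[5,0,0,0],[4,0,0,0],[0,0,0,0],[0,0,0,0]],
  ],
)

```text
t: 10.85
tcp_pos: [0.5412, 0.0181, 0.0512]
tool_rot: [0.001, 0.707, -0.001, 0.707]
force: [-0.4, -0.8, -0.8]
finger_gap: -0.001
```

Emit:
arm_command(
  series=[
    [[1,0,0,0],[1,0,0,0],[0,0,0,0]],
  ],
)

```text
t: 11.15
tcp_pos: [0.5409, 0.0188, 0.0494]
tool_rot: [0.0, 0.707, -0.0, 0.707]
force: [0.1, 0.3, 0.5]
finger_gap: -0.004
```

Emit:
arm_command(
  series=[
    [[1,0,0,0],[0,0,0,0],[0,0,0,0]],
  ],
)

```text
t: 11.45
tcp_pos: [0.5411, 0.019, 0.0486]
tool_rot: [-0.0, 0.707, 0.0, 0.707]
force: [0.2, -0.3, 0.2]
finger_gap: 0.001
```

Emit:
arm_command(
  series=[
    [[1,0,0,0],[0,0,0,0],[0,0,0,0]],
  ],
)

```text
t: 11.75
tcp_pos: [0.5411, 0.019, 0.0484]
tool_rot: [-0.0, 0.707, -0.0, 0.707]
force: [-2.8, -0.7, 6.0]
finger_gap: 0.001
```

```bash
python3 chk.py | grep -v side
```

```text
[-2.8 -0.7  6. ] [0.5411 0.019  0.0484]
wrist 1 far obs-pred px [0.5 0.2]
wrist 1 mid obs-pred px [ 0.4 -0. ]
wrist 1 near obs-pred px [0.3 0.5]
wrist 2 mid obs-pred px [0.6 0.5]
wrist 2 near obs-pred px [0.  0.6]
```

Lid 2 is rigid as well. That leaves lid 1.

Emit:
arm_command(
  series=[
    [[-18,0,0,0],[0,32,-8,0],[0,32,-8,0],[0,29,-7,0],[0,0,0,0],[5,0,0,0],[4,0,0,0],[0,0,0,0],[0,0,0,0]],
  ],
)

```text
t: 12.75
tcp_pos: [0.5181, 0.1112, 0.0561]
tool_rot: [0.001, 0.707, -0.001, 0.707]
force: [0.4, -0.2, -0.0]
finger_gap: -0.002
```

Emit:
arm_command(
  series=[
    [[1,0,0,0],[1,0,0,0],[0,0,0,0]],
  ],
)

```text
t: 13.05
tcp_pos: [0.518, 0.1118, 0.0544]
tool_rot: [0.0, 0.707, -0.0, 0.707]
force: [-0.2, -0.5, 0.7]
finger_gap: -0.005
```

Emit:
arm_command(
  series=[
    [[1,0,0,0],[0,0,0,0],[0,0,0,0]],
  ],
)

```text
t: 13.35
tcp_pos: [0.5182, 0.1121, 0.0536]
tool_rot: [-0.0, 0.707, 0.0, 0.707]
force: [1.1, -0.3, 0.8]
finger_gap: -0.001
```

Emit:
arm_command(
  series=[
    [[1,0,0,0],[0,0,0,0],[0,0,0,0]],
  ],
)

```text
t: 13.65
tcp_pos: [0.5182, 0.1121, 0.0526]
tool_rot: [0.0, 0.707, 0.0, 0.707]
force: [-0.5, 0.2, 0.7]
finger_gap: 0.003
```

Emit:
arm_command(
  series=[
    [[1,0,0,0],[0,0,0,0],[0,0,0,0]],
  ],
)

```text
t: 13.95
tcp_pos: [0.5177, 0.112, 0.0514]
tool_rot: [-0.0, 0.707, -0.0, 0.707]
force: [0.2, -0.5, 0.1]
finger_gap: -0.0
```

```bash
python3 chk.py | grep -v 'side [234]'
```

```text
[ 0.2 -0.5  0.1] [0.5177 0.112  0.0514]
wrist 1 mid obs-pred px [5.  0.4]
wrist 1 near obs-pred px [3.2 4.1]
```

Lid 1 rocks: it sinks with almost no force and its dots shift. One more millimetre should give full tilt, then I'll look.

Emit:
arm_command(
  series=[
    [[1,0,0,0],[0,0,0,0],[0,0,0,0]],
  ],
)

```text
t: 14.35
tcp_pos: [0.5181, 0.112, 0.0507]
tool_rot: [-0.0, 0.707, 0.0, 0.707]
force: [0.3, 0.5, 2.0]
finger_gap: -0.002
```

```bash
python3 chk.py | grep -v 'side [234]'; python3 - <<'E'
from h import *
I={n:snapshot(n) for n in('wrist','side')}
cv2.imwrite('pics/a6.png',np.hstack([cv2.resize(I['wrist'][180:330,160:330],(340,300)),cv2.resize(I['side'][150:240,190:280],(300,300),interpolation=2)])[:,:,::-1])
E
```

```text
[0.3 0.5 2. ] [0.5181 0.112  0.0507]
wrist 1 mid obs-pred px [5.8 0.5]
wrist 1 near obs-pred px [3.8 4.7]
```

View pics/a6.png

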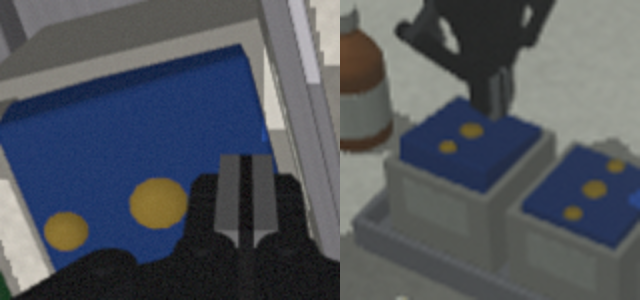

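Lid 1 is visibly tilted, with its near edge up. I'll raise, let it fall level and check it, then move over the middle.

Emit:
arm_command(
  series=[
    [[-8,0,0,0],[-8,0,0,0],[0,-3,-14,0],[0,-3,-14,0],[0,0,0,0],[5,0,0,0],[4,0,0,0],[0,0,0,0],[0,0,0,0]],
  ],
)

```text
t: 15.45
tcp_pos: [0.4903, 0.1061, 0.0572]
tool_rot: [0.0, 0.707, 0.0, 0.707]
force: [-0.2, 1.3, 0.1]
finger_gap: -0.001
```

```bash
python3 chk.py | grep -v 'side [234]'
```

```text
[-0.2  1.3  0.1] [0.4903 0.1061 0.0572]
wrist 1 far obs-pred px [1.4 0.3]
wrist 1 mid obs-pred px [  1.5 -10. ]
wrist 1 near obs-pred px [1.1 1.3]
```

Emit:
arm_command(
  series=[
    [[1,0,0,0],[1,0,0,0],[1,0,0,0],[1,0,0,0],[0,0,0,0]],
  ],
)

```text
t: 16.05
tcp_pos: [0.4902, 0.106, 0.0539]
tool_rot: [0.0, 0.707, -0.0, 0.707]
force: [-0.1, 0.0, 4.0]
finger_gap: 0.001
```

Emit:
arm_command(
  series=[
    [[1,0,0,0],[0,0,0,0],[0,0,0,0]],
  ],
)

```text
t: 16.35
tcp_pos: [0.4904, 0.1061, 0.0532]
tool_rot: [0.0, 0.707, 0.0, 0.708]
force: [-1.2, 0.5, 6.3]
finger_gap: 0.001
```

Emit:
arm_command(
  series=[
    [[1,0,0,0],[0,0,0,0],[0,0,0,0]],
  ],
)

```text
t: 16.65
tcp_pos: [0.4904, 0.106, 0.0523]
tool_rot: [-0.0, 0.707, -0.0, 0.708]
force: [-0.7, 0.4, 8.5]
finger_gap: -0.004
```

The lid was level again after release (the mid dot is partly covered by the tip), and it's now sinking. I'll keep pressing.

Emit:
arm_command(
  series=[
    [[1,0,0,0],[1,0,0,0],[0,0,0,0],[0,0,0,0]],
  ],
)

```text
t: 17.05
tcp_pos: [0.4905, 0.1061, 0.0503]
tool_rot: [-0.0, 0.707, 0.0, 0.708]
force: [-1.2, 0.1, 7.7]
finger_gap: 0.007
```

Emit:
arm_command(
  series=[
    [[1,0,0,0],[0,0,0,0],[0,0,0,0]],
  ],
)

```text
t: 17.35
tcp_pos: [0.4902, 0.106, 0.0495]
tool_rot: [-0.0, 0.707, 0.0, 0.707]
force: [-1.7, 0.1, 8.7]
finger_gap: 0.002
```

Emit:
arm_command(
  series=[
    [[1,0,0,0],[0,0,0,0],[0,0,0,0]],
  ],
)

```text
t: 17.65
tcp_pos: [0.4903, 0.106, 0.0494]
tool_rot: [-0.0, 0.707, 0.0, 0.708]
force: [-2.9, -0.2, 16.0]
finger_gap: 0.001
```

It stopped hard 4.6 mm below first contact. One more millimetre to be sure, then retract clear and check.

Emit:
arm_command(
  series=[
    [[1,0,0,0],[0,0,0,0],[0,0,0,0]],
  ],
)

```text
t: 17.95
tcp_pos: [0.4903, 0.106, 0.0492]
tool_rot: [-0.0, 0.706, 0.0, 0.708]
force: [-3.3, -0.6, 24.1]
finger_gap: -0.002
```

Emit:
arm_command(
  series=[
    [[-10,0,0,0],[-30,0,0,0],[-40,0,0,0],[-30,-40,40,0],[-30,-40,40,0],[0,-30,40,0],[0,0,0,0],[0,0,0,0],[0,0,0,0]],
  ],
)

```text
t: 18.85
tcp_pos: [0.5905, 0.0143, 0.1724]
tool_rot: [0.0, 0.708, 0.0, 0.706]
force: [-0.6, 0.2, 0.1]
finger_gap: -0.001
```

```bash
python3 - <<'E'
from h import *
s=status.sense();print(s['tcp_pos'],s['force'])
I={n:snapshot(n) for n in('wrist','scene','side')}
def B(n):
    m=cv2.inRange(cv2.cvtColor(I[n],cv2.COLOR_RGB2HSV),(16,80,60),(38,255,255))
    k,l,st,c=cv2.connectedComponentsWithStats(m); return [c[i] for i in range(1,k) if st[i][4]>3]
cw=cam('wrist',s);L={1:[(.5157,.1121,.0815),(.4904,.1057,.0815),(.4652,.0995,.0815)],2:[(.5393,.0187,.0807),(.5139,.0124,.0806),(.4890,.0060,.0808)]}
for k in L:
  for P in L[k]:
    q=proj(cw,np.array(P));b=min(B('wrist'),key=lambda x:np.hypot(*(x-q)))
    for n in('side','scene'):
        c=cam(n); r=proj(c,np.array(P)); d=min(B(n),key=lambda x:np.hypot(*(x-r))); X,g=meet(ray(cw,*b),ray(c,*d)); print(k,n,X.round(4),round(g,4))
cv2.imwrite('pics/a7.png',np.hstack([I['scene'][120:420,140:400],I['side'][120:420,120:480]])[:,:,::-1])
E
```

```text
[0.5905244  0.01431223 0.17235594] [-0.57594626  0.16733194  0.1196776 ]
1 side [0.5154 0.1123 0.0809] 0.0003
1 scene [0.5157 0.1121 0.0819] 0.0002
1 side [0.4902 0.1059 0.0811] 0.0005
1 scene [0.4907 0.1057 0.0822] 0.0001
1 side [0.4651 0.0993 0.0811] 0.0002
1 scene [0.4655 0.0994 0.0819] 0.0002
2 side [0.5392 0.0189 0.0807] 0.0008
2 scene [0.5394 0.0186 0.0807] 0.0002
2 side [0.5137 0.0123 0.0801] 0.0008
2 scene [0.5141 0.0122 0.0809] 0.0002
2 side [0.4885 0.0059 0.0802] 0.0003
2 scene [0.4893 0.0063 0.0812] 0.0006
```

View pics/a7.png

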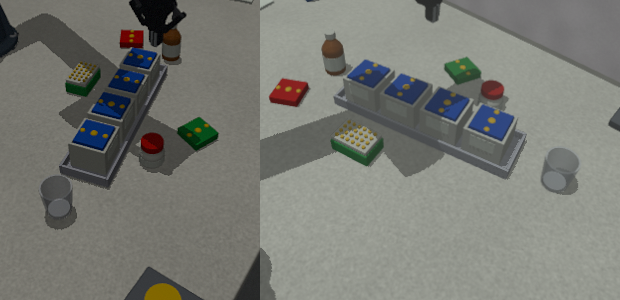

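Lid 1 is level and 4.4 mm lower. The bottle, jar, tip box and cup stand where they were, and the arm is clear.

```bash
python3 -c "from station import ticket; print(ticket.sign_off())"
```

```text
the job is handed in; nothing more can be done
None
```

The loose lid was the one at the +y (bottle) end of the tray; it is now pressed home and level, and the job is handed in at about 19 s of robot time.

- **Finding it:** I pressed the far edge dot of each lid with shut fingertips. The other three stayed rigid, two at about 15 N and the one next to the loose lid at only 6 N. The loose lid's edge sank about 3 mm at 1–2 N or less, tilted visibly in the pictures, and fell back level when released.
- **Seating it:** Pressed on its middle dot, it sank about 4.6 mm at 8–9 N and then stopped hard. I held it at up to 24 N before lifting away.
- **Last checks:** All three of its dots are at z ≈ 0.081–0.082 m, so it is level and about 4.4 mm lower than before. In the last pictures the bottle, jar, tip box and cup look unmoved. The robot was clear, with no force beyond sensor noise.
- **One disagreement:** The shut fingertips touched about 32–33 mm above where the reported tool point should put them. I went by force and the pictures instead.

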